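# Set a router table for the next pass

## Task

Set the router table up for its next pass. Draw the push stick out of its upright holder, use it to push the loose offcut by the cutter clear off the metal insert plate and onto the table (fingers must not touch the offcut or the cutter), and drop the stick back into its holder. Then raise the cutter 10 mm, which is two full turns of the handwheel clockwise seen from above, and after that swing the lock lever fully home; leave everything else where it is.

Things in the scene. Friction and masses are not known exactly. Their poses are not given: they have to be found in the camera images.
- router_table: the router table's fixed fittings. Origin on the cutter's axis at table-top level, x away from the robot, y left, yaw varies a little. The flat bright insert plate is 235 mm (x) by 300 mm (y), centred on the origin, 2 mm thick (its top 2 mm above the table). Long wooden-faced fence, 75 mm high, front face at x = +195 mm
- cutter: the cutter (upright router bit, about 20 mm in diameter) in the middle of the plate. Origin on its axis, 12 mm below its top. It rises 5 mm for each turn of the handwheel; at the start its top stands 14 to 19 mm above the plate
- handwheel (a joint): angle of the handwheel in rad, growing clockwise seen from above (cutter rises), from 0 to 23 (stops). Starts between 0.2 and 6.2. Stiff: about 2 N at the handle; it stays where it is left
- wheel_axis (a point): centre of the handwheel at rim height, on its vertical axis, 45 mm above the table; 20 mm nearer the robot and 102 mm left of the cutter (in the router table's frame). Three spokes, rim of outer diameter 137 mm and 15 mm thick, 37 to 53 mm above the table
- wheel_handle (a point): the point to grip on the handwheel's upright black handle: on the handle's axis, 57 mm from the wheel's axis, 92 mm above the table. The handle has diameter 23 mm from 64 to 98 mm above the table, tapers to its top at 118 mm, and revolves freely on its own pin. As seen from the wheel's axis the handle points to the router table's -x when handwheel is 0
- lock_lever (a joint): angle of the lift's lock lever in rad: 0 released (points to -y of the router table, out over the plate's right edge), 1.571 fully home against its stop = locked (folded in, pointing to -x); grows clockwise seen from above. Starts between 0 and 0.45. About 1.5 N at the tip, stays where it is left
- lever_pivot (a point): the lock lever's vertical pivot, 26 mm above the table, near the plate's far right corner (router table frame x +88, y -125 mm)
- lever_tip (a point): top of the upright black post (diameter 16 mm) at the lock lever's end, 72 mm from the pivot, 38 mm above the table; the post reaches 24 mm down from here, the arm between is 12 mm wide with its top 24 mm above the table
- push_stick: flat wooden push stick 230 mm long standing in its holder, 14 mm thick (its x), 30 mm wide (its y), widening to 38 mm in the top 28 mm; V-notched foot. Origin at the middle of the foot, z along the stick up to the handle
- stick_holder: plywood holder on a 100 x 110 x 10 mm foot: an upright pocket open at the top, rim 85 mm high, inside 34 mm (x) by 46 mm (y), its floor 10 mm above the table. Origin under its middle on the table; fixed
- offcut: loose pine strip 100 mm long (y), 22 mm wide (x), 18 mm high, 30 g, lying on the insert plate on the robot's side of the cutter. Origin under its middle
- offcut_end_a (a point): on the offcut's axis, 8 mm in from its +y end
- offcut_end_b (a point): the same at its -y end
- carpenter_pencil: flat carpenter's pencil, 165 x 14 x 8 mm, on the insert plate between cutter and fence; origin under its middle, y along it; leave alone
- collet_wrench: flat steel wrench, 170 mm long, on the table between the insert plate and the fence; origin under its middle, x along it; leave alone
- tape_measure: tape measure, 74 x 70 x 40 mm, on the near left of the table; origin under its middle; leave alone
- spray_can: upright spray can, diameter 66, height 190 mm; it and the stick holder stand one left and one right of the router table, which is which varies; origin under its middle; leave alone
- glue_bottle: upright white bottle, diameter 64, height 170 mm, at the far left; origin under its middle; leave alone
- spare_offcut: another piece of pine, 120 x 35 x 20 mm, on the near right of the table, off the plate; origin under its middle; leave alone
- sanding_block: cork sanding block, 110 x 62 x 32 mm, at the far right; origin under its middle; leave alone

How it is judged:
On the way, in this order (a step that is already met when the one before it is completed fails the run):
1. the push stick is drawn out of its holder (z of push_stick in the frame of stick_holder above 0.09 m), for 0.1 s.
2. the offcut is clear of the insert plate, on the table ((x of offcut in the frame of router_table above 0.1255 m or x of offcut in the frame of router_table below -0.1255 m or y of offcut in the frame of router_table above 0.158 m or y of offcut in the frame of router_table below -0.158 m) and (x of offcut_end_a in the frame of router_table above 0.1255 m or x of offcut_end_a in the frame of router_table below -0.1255 m or y of offcut_end_a in the frame of router_table above 0.158 m or y of offcut_end_a in the frame of router_table below -0.158 m) and (x of offcut_end_b in the frame of router_table above 0.1255 m or x of offcut_end_b in the frame of router_table below -0.1255 m or y of offcut_end_b in the frame of router_table above 0.158 m or y of offcut_end_b in the frame of router_table below -0.158 m) and height (world z) of offcut between -0.005 and 0.02 m), for 0.2 s.
3. the push stick is back in its holder (horizontal distance between push_stick and stick_holder below 0.035 m and z of push_stick in the frame of stick_holder below 0.025 m and angle between push_stick's own z axis and vertical below 0.35 rad and contact force between the fingers and push_stick below 0.2 N), for 0.2 s.
4. the cutter is raised 10 mm (two turns of the handwheel) (distance of cutter from where it was at the start of the episode between 0.0095 and 0.0105 m), for 0.4 s.
5. the lock lever is home (value of joint lock_lever above 1.4 rad), for 0.2 s.
At the end, for the whole second after the job is handed in: The offcut lies on the table wholly clear of the insert plate, the push stick stands released in its holder, the cutter is 10 mm higher than at the start (within 0.5 mm, that is two turns within a tenth of a turn), and the lock lever is within 0.17 rad of its home stop (all of step 2 and all of step 4 and horizontal distance between push_stick and stick_holder below 0.035 m and z of push_stick in the frame of stick_holder below 0.025 m and angle between push_stick's own z axis and vertical below 0.35 rad and value of joint lock_lever above 1.4 rad and linear speed of each of push_stick, offcut below 0.02 m/s); the robot touches nothing.
It fails at once if the gripper touches the offcut (contact force between the fingers and offcut above 0.3 N).
It fails at once if the gripper touches the cutter (contact force between the fingers and cutter above 0.5 N).
It fails at once if a bystander is moved more than 25 mm or knocked over (distance of any of carpenter_pencil, collet_wrench, tape_measure, spray_can, glue_bottle, spare_offcut, sanding_block from where it was at the start of the episode above 0.025 m or angle between any of spray_can, glue_bottle's own z axis and vertical above 0.5 rad).
It also fails if it takes over 72 s, if anything falls off the work surface, if the arm or the gripper's body presses on something with over 40 N, if the wrist force passes 120 N, or if a joint passes its speed limit or range.

## Robot

A 7-joint arm with a two-finger parallel gripper is mounted at the origin on the work surface. World frame = base frame: x ahead of the robot, y to its left, z up, the work surface at z = 0. Lengths are in m, angles in rad, forces in N, time in s.
With the tool pointing down it reaches from about 0.425 to 0.95 m from the base axis. Payload 16.7 kg.
Tool frame: the origin (TCP) lies between the finger pads; the fingertips stand 8 mm ahead of it and the grasp point (between the pads) lies 11 mm behind it; z points along the fingers, y is the direction in which the jaws open and shut (so a half turn about z gives the same grasp; the last joint's range is limited). The gripper opens to 94 mm and grips with 3 to 60 N. Pads are 16 mm wide; open, the fingers measure 119 mm over their backs; the gripper's body (75 mm by 177 mm) begins 78 mm behind the grasp point.
Start: joints at [-1.335, 0.426, 0.074, 1.606, -0.034, 1.111, -0.067], TCP at [0.253, 0.626, 0.213] pointing down, gripper open.
Joint ranges: [-2.85, 2.85], [-0.5, 2.14], [-1.23, 1.37], [0.21, 2.46], [-1.02, 4.16], [0.16, 2.05], [-2.73, 2.73]. Speed limits (rad/s): [1.89, 1.89, 2.39, 2.39, 3.01, 3.01, 3.01].

## Interface

Orientations are given as a 3x3 rotation matrix whose columns are the frame's x, y, z axes.
In Python, from station import sensors, cams, manip, spotter gives the robot as it stands.
- The arm moves only by the tool play_rows, never from a script. Its argument "series" is a list of rows, each a list of 7 numbers: the finger opening in mm, from 0 to 94, then the shift along the tool's x, y, z in mm, then the turn, a rotation vector about the tool's x, y, z in degrees. A call has 1 to 12 rows; each row shifts and turns the commanded pose from where the row before left it, along the tool's axes as they then stand; what a row does not reach is not made up. A row lasts 1/12 s, in which the tool goes at most 41.7 mm and 7.16 degrees, less where a joint would pass 70% of its speed; a pose out of reach is approached as far as the arm can. A call is refused whole if a number of a shift passes 41.7 or a number of a turn 7.16, either way. A call with a gripper value outside its range is refused whole. The fingers move at their own pace and stop on an object; "squeeze" is the grip in N (left out, the last holds). Time passes only in rows, so rows that do not move let the fingers close. It gives the time, the measured TCP pose, the force and the opening at its end, in the units of the state.
- sensors.get_state(): the state, without advancing time (a new reading comes with each control period).
- cams.read_camera(name): name is "scene" or "side" or "wrist"; returns the picture (420x560x3 uint8, red, green, blue); there is no depth.
- cams.camera_info(name): a dict with "fx", "fy", "cx", "cy" (pixels), "T" (4x4, takes a point from camera to world coordinates). Camera axes: x right, y up, looking along -z (the intrinsics and any distortion apply to the point x, -y, -z); pixel columns grow to the right and rows downward; lengths in m; the calibration is good to about 2 mm. The wrist camera is an equidistant fisheye: a pixel r from the principal point sees the ray r / f radians off the axis. A picture is of the moment at which its call begins: read the wrist's pose just before it. camera_info takes no time and is no camera call; for the wrist camera it gives the pose at the moment of the call.
- manip.close_job(): hands the job in, once; it reports no verdict.
Trained networks look in the newest picture that a camera, given by its name, has taken for a name from the list of things; names that differ only in an ending like _2 or _b are one class to them, and where a whole thing is asked for, a point or a joint stands for the part that bears it (a point fixed in the world has none). Each returns a list of dicts, best first, with "p" (0 to 1); they miss things now and then, are a little off and sometimes report something else, mostly with a low value. They report only what shows in the picture. A call takes as long as a camera call.
- spotter.search_frame(camera, target): "location" ([x, y, z] in m, in world coordinates, good to about 4 mm: the middle of the surface that is visible of it).
- spotter.masks_of(camera, target): "pixels" (420x560 bool, what is visible of it).
- spotter.landmark_of(camera, target): "location" ([x, y, z] in m, in world coordinates, good to about 4 mm: a listed point, or the origin of a listed thing).
The state is a dict: "clock": time; "joint_pos": joint angles; "qvel": joint speeds; "effort": joint torques, N m; "tcp_pos": TCP position; "eef_rot": TCP orientation; "contact_force": force on the tool from outside, world axes, zero at the start; "moment": the same for the moment, N m; "finger_gap": opening from 0.0 (shut) to 1.0 (fully open).
Only numpy, scipy, OpenCV 4.12 (cv2) and the standard library are available. Lean on these libraries where they do the work, as an engineer would, in place of code of your own. Each camera call takes 0.05 s, during which the arm holds its last target. There are 200 camera calls.

## Working session

There is one attempt and no reset: what is moved stays moved. The work goes in short steps, Python scripts to look and compute and a tool call to move; the robot and the scene stay as the last step left them, time stands still between calls to the robot, and variables do not carry over. Pictures are saved under pics/ and viewed, about 8 in all and at most 12, crops included, and the job is handed in when it is done.

Besides the shell and the picture viewer there is one more tool, called after "Call:" as name(argument=value, ...) on one line, values as JSON. play_rows: Moves the arm, as the interface text tells. Its arguments: {"type":"object","properties":{"series":{"type":"array","items":{"type":"array","items":{"type":"number"}}},"squeeze":{"type":"number"}},"required":["series"]}

```bash
mkdir -p pics; ls; cat > h.py <<'E'
import numpy as np, cv2
from station import sensors, cams, manip, spotter
def save(cam,name):
    im=cams.read_camera(cam); cv2.imwrite(f'pics/{name}.png',im[:,:,::-1]); return im
def lm(cam,names):
    for n in names:
        r=spotter.landmark_of(cam,n)
        print(cam,n,[(np.round(d['location'],4).tolist(),round(d['p'],2)) for d in r[:2]])
def st():
    s=sensors.get_state(); print(round(s['clock'],2),np.round(s['tcp_pos'],4),np.round(s['eef_rot'],3).tolist(),np.round(s['contact_force'],1),round(s['finger_gap'],3)); return s
E
python3 - <<'E'
from h import *
st()
a=save('scene','s0'); lm('scene',['router_table','cutter','wheel_axis','wheel_handle','lever_pivot','lever_tip','push_stick','stick_holder','offcut','offcut_end_a','offcut_end_b','spray_can','tape_measure','spare_offcut'])
b=save('side','d0'); lm('side',['router_table','cutter','wheel_axis','wheel_handle','lever_pivot','lever_tip','push_stick','stick_holder','offcut','offcut_end_a','offcut_end_b','spray_can','tape_measure','spare_offcut'])
st()
E
```

```text
pics
0.0 [0.2532 0.6252 0.2128] [[-0.927, 0.375, -0.0], [0.375, 0.927, -0.001], [-0.0, -0.001, -1.0]] [-0.2 -0.  -0.1] 1.004
scene router_table [([0.5301, -0.0266, -0.0042], 0.57)]
scene cutter [([0.5322, -0.0306, 0.0065], 0.39)]
scene wheel_axis [([0.5349, 0.0754, 0.0511], 0.89), ([0.6291, 0.3861, 0.0023], 0.68)]
scene wheel_handle [([0.5394, 0.0211, 0.09], 0.66), ([0.4637, -0.0861, -0.0013], 0.28)]
scene lever_pivot [([0.5918, -0.1696, 0.0264], 0.79)]
scene lever_tip [([0.5549, -0.2248, 0.0365], 0.7)]
scene push_stick []
scene stick_holder [([0.331, -0.2298, 0.0011], 0.7), ([0.4882, 0.3173, -0.0001], 0.65)]
scene offcut [([0.4631, -0.0844, 0.003], 0.86), ([0.5382, 0.0207, 0.0915], 0.37)]
scene offcut_end_a [([0.4814, -0.0458, 0.016], 0.66), ([0.487, 0.3175, 0.0021], 0.19)]
scene offcut_end_b [([0.4814, -0.0458, 0.016], 0.66), ([0.487, 0.3175, 0.0021], 0.19)]
scene spray_can [([0.4585, -0.3328, 0.0005], 0.76)]
scene tape_measure [([0.3585, 0.2095, -0.0033], 0.87), ([0.5301, -0.0284, -0.001], 0.71)]
scene spare_offcut [([0.3276, -0.2286, 0.0011], 0.84), ([0.4916, 0.319, 0.0018], 0.19
[... 216 characters left out ...]
ever_pivot [([0.5917, -0.1686, 0.0227], 0.73)]
side lever_tip [([0.5534, -0.2258, 0.039], 0.58)]
side push_stick [([0.4969, 0.3145, 0.0072], 0.55)]
side stick_holder [([0.4878, 0.3162, -0.0022], 0.91), ([0.628, 0.3838, -0.0043], 0.24)]
side offcut [([0.4661, -0.0888, 0.0018], 0.71)]
side offcut_end_a [([0.471, -0.0869, 0.0019], 0.63), ([0.4565, -0.1276, 0.0107], 0.57)]
side offcut_end_b [([0.471, -0.0869, 0.0019], 0.63), ([0.4565, -0.1276, 0.0107], 0.57)]
side spray_can [([0.4603, -0.3318, 0.0016], 0.56)]
side tape_measure [([0.3571, 0.2133, -0.0003], 0.62)]
side spare_offcut []
1.5 [0.2534 0.6256 0.2135] [[-0.927, 0.375, -0.0], [0.375, 0.927, -0.0], [0.0, -0.0, -1.0]] [ 0.4 -0.1  0.1] 0.994
```

View pics/s0.png

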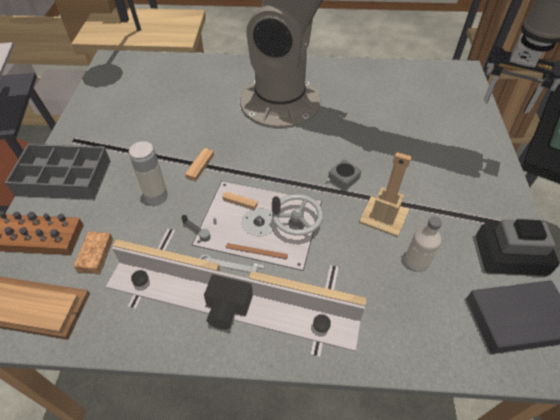

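View pics/d0.png

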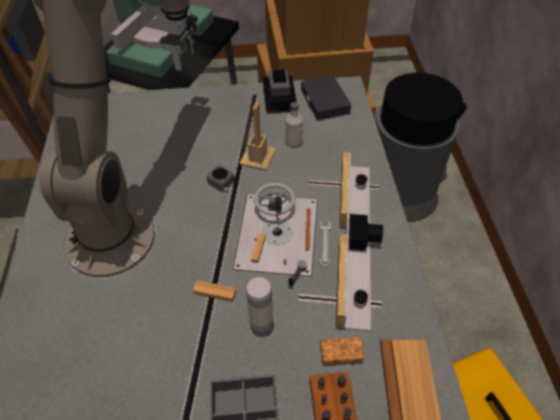

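The scene view shows the plate centred near (258,221) px, with the offcut at (240,200), the wheel at (297,215), the lever at (195,227) and the stick in its holder at (390,190). The can is on the right. From these the table yaw is about -12°. I'll move in for a close look at the stick.

Call:
play_rows(series=[[94,-14,-8,-12,0,0,0],[94,-28,-16,-12,0,0,0],[94,-28,-16,-12,0,0,0],[94,-28,-16,-12,0,0,0],[94,-28,-16,-12,0,0,0],[94,-28,-16,-12,0,0,0],[94,-28,-16,-12,0,0,0],[94,-28,-16,-12,0,0,0],[94,-28,-12,-8,0,0,0],[94,-14,-6,0,0,0,0],[94,0,0,0,0,0,0]])

```text
clock: 2.42
tcp_pos: [0.4386, 0.3992, 0.319]
eef_rot: [[-0.925, 0.381, 0.002], [0.381, 0.925, 0.001], [-0.002, 0.001, -1.0]]
contact_force: [0.2, -0.1, -0.3]
finger_gap: 1.0
```

```bash
cat >> h.py <<'E'
def plan(pos,yaw_y=None,s=None):
    "tool-frame total shift mm to world pos, and turn about tool z (deg) to put tool y at world angle yaw_y (mod 180)"
    s=s or sensors.get_state(); R=np.array(s['eef_rot']); d=R.T@(np.array(pos)-s['tcp_pos'])*1000
    y=np.degrees(np.arctan2(R[1,1],R[0,1])); out=np.round(d,1)
    t=None
    if yaw_y is not None: t=-((yaw_y-y+90)%180-90)
    print('shift',out,'turn z',t,'yaw_y now',round(y,1)); return d,t
def proj(cam,P):
    i=cams.camera_info(cam); q=np.linalg.inv(i['T'])@np.append(P,1); return i['cx']+i['fx']*q[0]/-q[2], i['cy']-i['fy']*q[1]/-q[2]
E
python3 - <<'E'
from h import *
st(); save('wrist','w1'); lm('wrist',['push_stick','stick_holder'])
i=cams.camera_info('wrist'); print(i)
for c in ['scene','side']:
  save(c,c+'1')
  for n in ['push_stick']:
    r=spotter.masks_of(c,n); 
    for d in r[:2]:
        ys,xs=np.nonzero(d['pixels']); print(c,n,d['p'],xs.min(),xs.max(),ys.min(),ys.max(),len(xs))
    r=spotter.search_frame(c,n); print(r[:2])
E
```

```text
2.42 [0.4386 0.3992 0.319 ] [[-0.925, 0.381, 0.002], [0.381, 0.925, 0.001], [-0.002, 0.001, -1.0]] [ 0.2 -0.1 -0.3] 1.0
wrist push_stick [([0.4937, 0.3165, 0.0124], 0.64)]
wrist stick_holder [([0.498, 0.3155, 0.0076], 0.57)]
{'fx': 325.19226210127806, 'fy': 325.19226210127806, 'cx': 275.4428012605329, 'cy': 205.30546460952505, 'T': array([[ 3.75615112e-01, -8.89164635e-01, -2.61341805e-01,
         3.57999852e-01],
       [ 9.26775362e-01,  3.60628819e-01,  1.05044195e-01,
         4.34543372e-01],
       [ 8.45802807e-04, -2.81661333e-01,  9.59513511e-01,
         4.89789440e-01],
       [ 0.00000000e+00,  0.00000000e+00,  0.00000000e+00,
         1.00000000e+00]])}
scene push_stick 0.7 385 410 153 202 608
scene push_stick 0.44 182 210 216 239 210
[{'location': [0.5031, 0.312, 0.1731], 'p': 0.56}, {'location': [0.5816, -0.1843, 0.0221], 'p': 0.37}]
side push_stick 0.76 252 260 100 144 287
[{'location': [0.4962, 0.302, 0.1664], 'p': 0.72}]
```

View pics/w1.png

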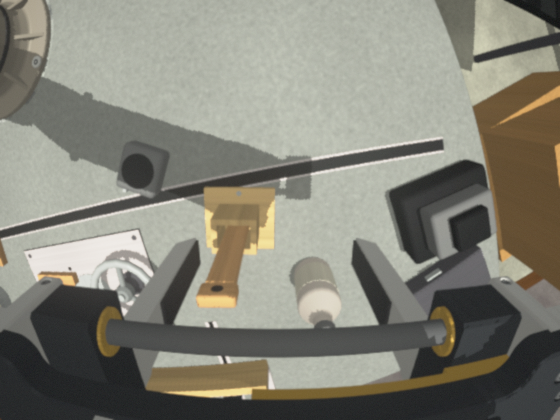

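```bash
cat >> h.py <<'E'
def back(i,px,z,fish=True):
    u,v=(px[0]-i['cx'])/i['fx'],(px[1]-i['cy'])/i['fy']
    if fish:
        r=np.hypot(u,v); k=np.sin(r)/r if r else 1; d=np.array([u*k,-v*k,-np.cos(r)])
    else: d=np.array([u,-v,-1])
    T=np.array(i['T']); d=T[:3,:3]@d; return T[:3,3]+d*(z-T[2,3])/d[2]
E
python3 - <<'E'
from h import *
i=cams.camera_info('wrist')
for p in [(199,284),(239,283),(235,305),(197,306)]: print(np.round(back(i,p,.24),4))
for p in [(205,188),(274,190),(275,248),(206,245)]: print(np.round(back(i,p,.01),4))
im=cv2.imread('pics/w1.png'); cv2.imwrite('pics/c1.png',cv2.resize(im[180:320,180:300],None,fx=4,fy=4,interpolation=cv2.INTER_CUBIC))
E
```

```text
[0.4683 0.3164 0.24  ]
[0.48  0.351 0.24 ]
[0.5001 0.3376 0.24  ]
[0.4891 0.3031 0.24  ]
[0.4221 0.2923 0.01  ]
[0.4652 0.3894 0.01  ]
[0.5545 0.3549 0.01  ]
[0.5085 0.2523 0.01  ]
```

View pics/c1.png

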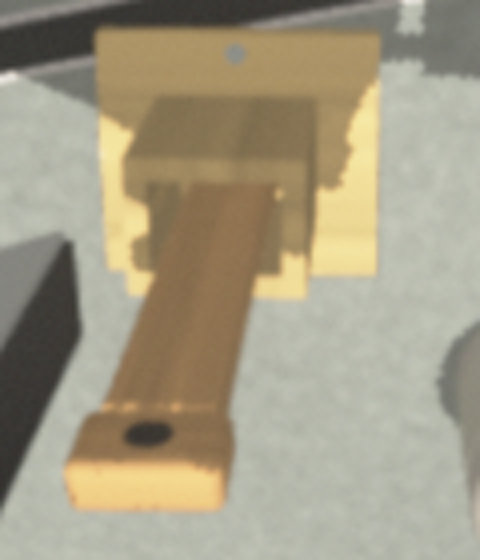

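```bash
python3 - <<'E'
from h import *
i=cams.camera_info('wrist')
P=np.array([back(i,p,.238) for p in [(196.5,295.7),(237.7,295.3),(235.5,307),(197.5,307)]]); print(np.round(P,4), P.mean(0))
e=P[1]-P[0];f=P[2]-P[3]; print(np.linalg.norm(e),np.degrees(np.arctan2(e[1],e[0])),np.degrees(np.arctan2(f[1],f[0])))
F=np.array([back(i,p,.01) for p in [(203.8,187.5),(275,188),(274.5,249),(207,247.5)]]); print(np.round(F,4),F.mean(0))
for a,b in((0,1),(3,2),(0,3),(1,2)): e=F[b]-F[a]; print(np.linalg.norm(e),np.degrees(np.arctan2(e[1],e[0])))
# pocket rim near edge z=.085 : crop (125,157)-(313,157)
Q=[back(i,(180+x/4,180+y/4),.085) for x,y in [(125,157),(313,157)]]; e=Q[1]-Q[0]; print(Q,np.degrees(np.arctan2(e[1],e[0])))
plan(P.mean(0)+[0,0,.05],-23)
E
```

```text
[[0.4797 0.3072 0.238 ]
 [0.4924 0.3438 0.238 ]
 [0.5035 0.3363 0.238 ]
 [0.4914 0.3019 0.238 ]] [0.49172991 0.32229441 0.238     ]
0.03872110030501418 70.85834450765488 70.57515743911593
[[0.4207 0.2909 0.01  ]
 [0.4629 0.392  0.01  ]
 [0.5559 0.3535 0.01  ]
 [0.5132 0.2519 0.01  ]] [0.48815668 0.32204472 0.01      ]
0.10954106633766719 67.34442724413066
0.11019701559333649 67.18896203214754
0.10033205430749155 -22.861269996655448
0.10063084712492919 -22.48741434548081
[array([0.4539485 , 0.30411038, 0.085     ]), array([0.47728023, 0.3624575 , 0.085     ])] 68.20461004454921
shift [-83.4 -54.   29.3] turn z -88.9915944454583 yaw_y now 68.0
```

The close view shows the stick upright. Its cap centre is at (0.492,0.322) and its wide direction is at about 70.7°. The holder is at (0.488,0.322) and its foot size checks out. Now I'll turn the jaws across the stick's thickness.

Call:
play_rows(series=[[94,0,0,0,0,0,7.1],[94,0,0,0,0,0,7.1],[94,0,0,0,0,0,7.1],[94,0,0,0,0,0,7.1],[94,0,0,0,0,0,7.1],[94,0,0,0,0,0,7.1],[94,0,0,0,0,0,7.1],[94,0,0,0,0,0,7.1],[94,0,0,0,0,0,7.1],[94,0,0,0,0,0,7.1],[94,0,0,0,0,0,7.1],[94,0,0,0,0,0,7.1]])

```text
clock: 3.87
tcp_pos: [0.4349, 0.4033, 0.3174]
eef_rot: [[0.302, 0.953, -0.0], [0.953, -0.302, -0.0], [-0.0, -0.0, -1.0]]
contact_force: [-0.2, -0.4, -0.8]
finger_gap: 0.999
```

```bash
python3 - <<'E'
from h import *
st(); plan([.4917,.3223,.30],-20)
E
```

```text
3.87 [0.4349 0.4033 0.3174] [[0.302, 0.953, -0.0], [0.953, -0.302, -0.0], [-0.0, -0.0, -1.0]] [-0.2 -0.4 -0.8] 0.999
shift [-60.1  78.6  17.4] turn z 2.430060017465294 yaw_y now -17.6
```

Call:
play_rows(series=[[94,-8,10,0,0,0,2.4],[94,-17,22,0,0,0,0],[94,-19,25,-5,0,0,0],[94,-9,12,-5,0,0,0],[94,-4,7,-3,0,0,0],[94,0,0,0,0,0,0],[94,0,0,0,0,0,0]])

```text
clock: 4.45
tcp_pos: [0.4878, 0.3246, 0.3304]
eef_rot: [[0.335, 0.942, -0.0], [0.942, -0.335, 0.0], [0.0, -0.0, -1.0]]
contact_force: [-1.0, 0.5, -0.2]
finger_gap: 1.002
```

```bash
python3 - <<'E'
from h import *
st(); plan([.4917,.3223,.178],-20)
save('wrist','w2'); lm('wrist',['push_stick','stick_holder','wheel_handle','offcut','cutter'])
E
```

```text
4.45 [0.4878 0.3246 0.3304] [[0.335, 0.942, -0.0], [0.942, -0.335, 0.0], [0.0, -0.0, -1.0]] [-1.   0.5 -0.2] 1.002
shift [ -0.9   4.5 152.4] turn z 0.40464111361349353 yaw_y now -19.6
wrist push_stick [([0.4944, 0.3157, 0.0115], 0.79), ([0.4578, -0.1278, 0.0156], 0.37)]
wrist stick_holder [([0.497, 0.3204, 0.0038], 0.73), ([0.3562, 0.2095, 0.0001], 0.3)]
wrist wheel_handle []
wrist offcut [([0.4649, -0.0848, 0.0039], 0.51)]
wrist cutter []
```

View pics/w2.png

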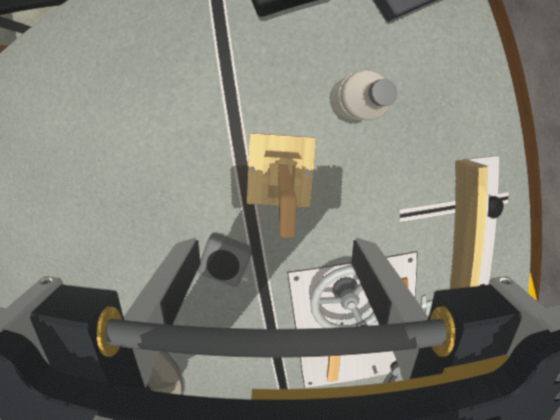

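The stick's cap at (288,227) px lies between the fingers, 4 mm to the +y side, as the numbers say. Descending and closing.

Call:
play_rows(series=[[94,-1,4.5,6,0,0,0],[94,0,0,16,0,0,0],[94,0,0,25,0,0,0],[94,0,0,30,0,0,0],[94,0,0,30,0,0,0],[94,0,0,25,0,0,0],[94,0,0,14,0,0,0],[94,0,0,6,0,0,0],[94,0,0,0,0,0,0],[94,0,0,0,0,0,0]])

```text
clock: 5.58
tcp_pos: [0.4923, 0.3217, 0.1789]
eef_rot: [[0.336, 0.942, 0.0], [0.942, -0.336, -0.0], [0.0, 0.0, -1.0]]
contact_force: [0.8, -0.2, 1.2]
finger_gap: 1.0
```

Call:
play_rows(series=[[0,0,0,0,0,0,0],[0,0,0,0,0,0,0],[0,0,0,0,0,0,0],[0,0,0,0,0,0,0],[0,0,0,0,0,0,0],[0,0,0,0,0,0,0],[0,0,0,0,0,0,0],[0,0,0,0,0,0,0]], squeeze=35)

```text
clock: 6.25
tcp_pos: [0.4919, 0.3217, 0.1785]
eef_rot: [[0.336, 0.942, -0.0], [0.942, -0.336, 0.0], [-0.0, -0.0, -1.0]]
contact_force: [0.6, -0.1, -0.2]
finger_gap: 0.469
```

Call:
play_rows(series=[[0,0,0,0,0,0,0],[0,0,0,0,0,0,0],[0,0,0,0,0,0,0],[0,0,0,0,0,0,0],[0,0,0,0,0,0,0],[0,0,0,0,0,0,0],[0,0,0,0,0,0,0]])

```text
clock: 6.83
tcp_pos: [0.4919, 0.3217, 0.1785]
eef_rot: [[0.336, 0.942, -0.0], [0.942, -0.336, -0.0], [-0.0, -0.0, -1.0]]
contact_force: [-0.1, -0.3, -1.1]
finger_gap: 0.149
```

Call:
play_rows(series=[[0,0,0,-6,0,0,0],[0,0,0,-14,0,0,0],[0,0,0,-20,0,0,0],[0,0,0,-24,0,0,0],[0,0,0,-24,0,0,0],[0,0,0,-20,0,0,0],[0,0,0,-14,0,0,0],[0,0,0,-6,0,0,0],[0,0,0,0,0,0,0],[0,0,0,0,0,0,0]])

```text
clock: 7.67
tcp_pos: [0.4917, 0.3216, 0.306]
eef_rot: [[0.336, 0.942, -0.0], [0.942, -0.336, -0.0], [-0.0, -0.0, -1.0]]
contact_force: [0.3, 0.0, -0.7]
finger_gap: 0.148
```

```bash
python3 - <<'E'
from h import *
st()
for c in ['wrist','side','scene']:
    save(c,c+'3'); lm(c,['push_stick','offcut','offcut_end_a'])
    print([(d['p'],np.round(d['location'],4).tolist()) for d in spotter.search_frame(c,'offcut')])
E
```

```text
7.67 [0.4917 0.3216 0.306 ] [[0.336, 0.942, -0.0], [0.942, -0.336, -0.0], [-0.0, -0.0, -1.0]] [ 0.3  0.  -0.7] 0.148
wrist push_stick [([0.4889, 0.3166, 0.14], 0.83)]
wrist offcut []
wrist offcut_end_a [([0.5892, -0.1704, 0.031], 0.63)]
[]
side push_stick [([0.4904, 0.3148, 0.1318], 0.77)]
side offcut [([0.4696, -0.0889, 0.0003], 0.76)]
side offcut_end_a [([0.4559, -0.1271, 0.0088], 0.81), ([0.4829, -0.0475, 0.0067], 0.49)]
[(0.7, [0.4646, -0.0927, 0.0213]), (0.37, [0.3279, -0.2353, 0.0243])]
scene push_stick [([0.4886, 0.314, 0.1332], 0.88)]
scene offcut [([0.6778, -0.0902, 0.0017], 0.68), ([0.4626, -0.0824, -0.0008], 0.55)]
scene offcut_end_a [([0.4548, -0.1272, 0.0087], 0.73), ([0.4823, -0.048, 0.0133], 0.7)]
[(0.91, [0.4701, -0.0842, 0.0184]), (0.57, [0.6449, 0.3727, 0.1027]), (0.39, [0.5512, 0.0733, 0.0553])]
```

Call:
play_rows(series=[[0,0,0,-2,0,0,6.87],[0,0,0,-2,0,0,6.87],[0,0,0,-2,0,0,6.87],[0,0,0,-2,0,0,6.87],[0,0,0,-2,0,0,6.87],[0,0,0,-2,0,0,6.87],[0,0,0,-2,0,0,6.87],[0,0,0,-2,0,0,6.87],[0,0,0,-2,0,0,6.87],[0,0,0,-2,0,0,6.87],[0,0,0,-2,0,0,6.87],[0,0,0,-2,0,0,6.87]])

```text
clock: 9.42
tcp_pos: [0.4918, 0.3217, 0.3306]
eef_rot: [[0.977, -0.215, -0.0], [-0.215, -0.977, 0.0], [-0.0, -0.0, -1.0]]
contact_force: [-0.4, -0.4, -0.7]
finger_gap: 0.146
```

```bash
python3 - <<'E'
from h import *
s=st(); print(np.round(s['joint_pos'],2)); plan([.4935,-.022,.33],-102)
E
```

```text
9.42 [0.4918 0.3217 0.3306] [[0.977, -0.215, -0.0], [-0.215, -0.977, 0.0], [-0.0, -0.0, -1.0]] [-0.4 -0.4 -0.7] 0.146
[-1.23  0.22  0.66  1.69 -0.14  1.28 -2.33]
shift [ 75.6 335.3   0.6] turn z -0.42501822173969117 yaw_y now -102.4
```

Call:
play_rows(series=[[0,2,10,0,0,0,0],[0,5,23,0,0,0,0],[0,8,35,0,0,0,0],[0,9,39,0,0,0,0],[0,9,40,0,0,0,0],[0,9,40,0,0,0,0],[0,9,40,0,0,0,0],[0,9,40,0,0,0,0],[0,7,32,0,0,0,0],[0,5,22,0,0,0,0],[0,3,12,0,0,0,0],[0,0,0,0,0,0,0]])

```text
clock: 10.42
tcp_pos: [0.4949, -0.0234, 0.3306]
eef_rot: [[0.978, -0.209, 0.0], [-0.209, -0.978, 0.001], [0.0, -0.001, -1.0]]
contact_force: [0.0, -0.4, -1.2]
finger_gap: 0.148
```

```bash
python3 - <<'E'
from h import *
s=st(); print(np.round(s['joint_pos'],2)); plan([.4935,-.022,.33],-102)
for c in ['scene','side','wrist']:
    save(c,c+'4'); lm(c,['push_stick','offcut','offcut_end_a','cutter','router_table'])
r=spotter.masks_of('scene','spare_offcut')[0]; 
i=cams.camera_info('scene'); ys,xs=np.nonzero(r['pixels']); print(r['p'])
box=cv2.boxPoints(cv2.minAreaRect(np.c_[xs,ys].astype(np.float32))); print([np.round(back(i,p,.02,False),3)[:2].tolist() for p in box])
E
```

```text
10.42 [ 0.4949 -0.0234  0.3306] [[0.978, -0.209, 0.0], [-0.209, -0.978, 0.001], [0.0, -0.001, -1.0]] [ 0.  -0.4 -1.2] 0.148
[-0.95  0.    0.89  1.88 -0.    1.26 -1.84]
shift [-1.7 -1.1  0.6] turn z -0.0849482575136733 yaw_y now -102.1
scene push_stick [([0.49, -0.0247, 0.1601], 0.63)]
scene offcut [([0.4654, -0.0877, 0.002], 0.53)]
scene offcut_end_a [([0.4518, -0.1264, 0.0105], 0.65), ([0.4812, -0.046, 0.0169], 0.61)]
scene cutter [([0.5325, -0.0299, 0.0047], 0.4)]
scene router_table [([0.531, -0.0254, 0.0011], 0.56), ([0.4574, -0.3336, -0.0019], 0.52)]
side push_stick [([0.4915, -0.0189, 0.159], 0.74)]
side offcut [([0.4662, -0.0879, 0.0005], 0.54)]
side offcut_end_a [([0.4839, -0.0485, 0.011], 0.78), ([0.4526, -0.1309, 0.0094], 0.69)]
side cutter [([0.5315, -0.0274, 0.0082], 0.44)]
side router_table [([0.5314, -0.0301, -0.0022], 0.79)]
wrist push_stick [([0.4899, -0.0176, 0.161], 0.56)]
wrist offcut [([0.4845, -0.0483, 0.0149], 0.68), ([0.4639, -0.0839, 0.0011], 0.59)]
wrist offcut_end_a [([0.4551, -0.1268, 0.0134], 0.92), ([0.4815, -0.0482, 0.0128], 0.77)]
wrist cutter [([0.6321, 0.3886, 0.0007], 0.57), ([0.5332, -0.03, 0.0106], 0.55)]
wrist router_table [([0.3308, -0.2304, 0.0012], 0.58)]
0.76
[[0.395, -0.264], [0.266, -0.227], [0.298, -0.186], [0.423, -0.226]]
```

Call:
play_rows(series=[[0,-2,0,5,0,0,0],[0,-2,0,15,0,0,0],[0,0,0,25,0,0,0],[0,0,0,28,0,0,0],[0,0,0,28,0,0,0],[0,0,0,24,0,0,0],[0,0,0,15,0,0,0],[0,0,0,8,0,0,0],[0,0,0,5,0,0,0],[0,0,0,2,0,0,0],[0,0,0,0,0,0,0]])

```text
clock: 12.28
tcp_pos: [0.4918, -0.0188, 0.1758]
eef_rot: [[0.978, -0.21, 0.0], [-0.21, -0.978, 0.0], [0.0, -0.0, -1.0]]
contact_force: [-0.6, 0.7, -0.6]
finger_gap: 0.148
```

```bash
python3 - <<'E'
from h import *
st()
a=save('scene','scene5'); b=save('side','side5')
ca=cv2.resize(a[150:280,170:340],None,fx=3.2,fy=3.2,interpolation=cv2.INTER_CUBIC)
cb=cv2.resize(b[170:300,190:330],None,fx=3.2,fy=3.2,interpolation=cv2.INTER_CUBIC)
im=np.hstack([ca,cb]); im=cv2.resize(im,None,fx=.8,fy=.8); print(im.shape)
cv2.imwrite('pics/c5.png',im[:,:,::-1])
E
```

```text
12.28 [ 0.4918 -0.0188  0.1758] [[0.978, -0.21, 0.0], [-0.21, -0.978, 0.0], [0.0, -0.0, -1.0]] [-0.6  0.7 -0.6] 0.148
(333, 794, 3)
```

View pics/c5.png

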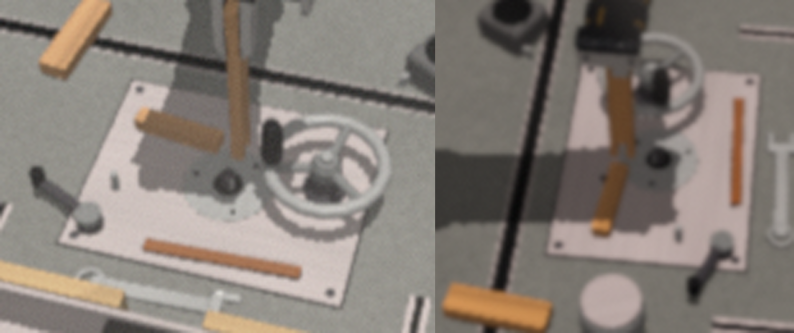

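The foot stands just behind the offcut's +y end (left panel (238,157) against (221,143) px) and clear of the cutter and the rim. I'll nudge 4 mm toward the offcut's axis and push.

Call:
play_rows(series=[[0,-2,4,0,0,0,0],[0,-2,6,0,0,0,0],[0,0,8,0,0,0,0],[0,0,9,0,0,0,0],[0,0,9,0,0,0,0],[0,0,9,0,0,0,0],[0,0,9,0,0,0,0],[0,0,9,0,0,0,0],[0,0,9,0,0,0,0],[0,0,8,0,0,0,0],[0,0,5,0,0,0,0],[0,0,0,0,0,0,0]])

```text
clock: 13.38
tcp_pos: [0.4696, -0.1023, 0.1755]
eef_rot: [[0.978, -0.211, -0.0], [-0.211, -0.978, -0.0], [-0.0, 0.0, -1.0]]
contact_force: [0.2, 0.2, -0.4]
finger_gap: 0.144
```

```bash
python3 - <<'E'
from h import *
st()
for c in ['scene','side','wrist']:
    save(c,c+'6'); lm(c,['push_stick','offcut','offcut_end_a'])
E
```

```text
13.38 [ 0.4696 -0.1023  0.1755] [[0.978, -0.211, -0.0], [-0.211, -0.978, -0.0], [-0.0, 0.0, -1.0]] [ 0.2  0.2 -0.4] 0.144
scene push_stick [([0.462, -0.1021, 0.0035], 0.84)]
scene offcut [([0.4544, -0.1562, -0.0001], 0.81)]
scene offcut_end_a [([0.4669, -0.1175, 0.0166], 0.74), ([0.4463, -0.1997, 0.0108], 0.68)]
side push_stick [([0.4688, -0.1018, 0.0025], 0.82), ([0.5389, 0.015, 0.0945], 0.55)]
side offcut [([0.4593, -0.157, 0.0015], 0.51)]
side offcut_end_a [([0.4493, -0.1992, 0.0087], 0.55), ([0.4708, -0.1164, 0.0089], 0.5)]
wrist push_stick [([0.5894, -0.1655, 0.0263], 0.68), ([0.4622, -0.1005, 0.006], 0.61)]
wrist offcut [([0.4555, -0.1562, 0.0011], 0.61)]
wrist offcut_end_a [([0.4664, -0.117, 0.0153], 0.95), ([0.4503, -0.2004, 0.0118], 0.78)]
```

Call:
play_rows(series=[[0,0,4,0,0,0,0],[0,0,7,0,0,0,0],[0,0,9,0,0,0,0],[0,0,9,0,0,0,0],[0,0,9,0,0,0,0],[0,0,9,0,0,0,0],[0,0,9,0,0,0,0],[0,0,9,0,0,0,0],[0,0,6,0,0,0,0],[0,0,3,0,0,0,0],[0,0,0,0,0,0,0],[0,0,0,0,0,0,0]])

```text
clock: 14.98
tcp_pos: [0.4544, -0.1734, 0.1754]
eef_rot: [[0.978, -0.21, -0.0], [-0.21, -0.978, -0.0], [-0.0, 0.0, -1.0]]
contact_force: [0.4, 0.8, -1.2]
finger_gap: 0.149
```

```bash
python3 - <<'E'
from h import *
st()
for c in ['scene','side','wrist']:
    save(c,c+'7'); lm(c,['push_stick','offcut','offcut_end_a','router_table','spare_offcut'])
E
```

```text
14.98 [ 0.4544 -0.1734  0.1754] [[0.978, -0.21, -0.0], [-0.21, -0.978, -0.0], [-0.0, 0.0, -1.0]] [ 0.4  0.8 -1.2] 0.149
scene push_stick [([0.4481, -0.1748, 0.0015], 0.57), ([0.5558, -0.2259, 0.0361], 0.52)]
scene offcut [([0.4384, -0.2286, -0.0033], 0.7)]
scene offcut_end_a [([0.6683, -0.4475, 0.0011], 0.65), ([0.4503, -0.1906, 0.0145], 0.62)]
scene router_table [([0.5308, -0.0273, -0.0014], 0.77), ([0.596, -0.1656, 0.0275], 0.72)]
scene spare_offcut [([0.3287, -0.2265, 0.0005], 0.76)]
side push_stick [([0.4511, -0.1709, 0.0023], 0.54), ([0.5568, -0.2281, 0.0395], 0.16)]
side offcut []
side offcut_end_a [([0.4544, -0.1869, 0.0084], 0.38)]
side router_table [([0.5271, -0.0287, -0.0025], 0.83)]
side spare_offcut [([0.328, -0.23, -0.0001], 0.75)]
wrist push_stick [([0.4458, -0.1709, 0.0068], 0.96)]
wrist offcut [([0.4388, -0.228, 0.0042], 0.8)]
wrist offcut_end_a [([0.4521, -0.1911, 0.0124], 0.77), ([0.4372, -0.2703, 0.0072], 0.57)]
wrist router_table [([0.5315, -0.026, 0.0021], 0.77)]
wrist spare_offcut [([0.3294, -0.2302, -0.0029], 0.94)]
```

Call:
play_rows(series=[[0,0,-5,0,0,0,0],[0,0,-5,-4,0,0,0],[0,0,0,-15,0,0,0],[0,0,0,-25,0,0,0],[0,0,0,-30,0,0,0],[0,0,0,-30,0,0,0],[0,0,0,-26,0,0,0],[0,0,0,-16,0,0,0],[0,0,0,-9,0,0,0],[0,0,0,0,0,0,0],[0,0,0,0,0,0,0]])

```text
clock: 16.8
tcp_pos: [0.4564, -0.1632, 0.33]
eef_rot: [[0.978, -0.209, -0.0], [-0.209, -0.978, 0.0], [-0.0, -0.0, -1.0]]
contact_force: [0.1, 0.0, -1.4]
finger_gap: 0.149
```

```bash
python3 - <<'E'
from h import *
st(); plan([.4917,.3217,.331],-102)
for c in ['scene','wrist']:
    save(c,c+'8'); lm(c,['offcut','offcut_end_a'])
E
```

```text
16.8 [ 0.4564 -0.1632  0.33  ] [[0.978, -0.209, -0.0], [-0.209, -0.978, 0.0], [-0.0, -0.0, -1.0]] [ 0.1  0.  -1.4] 0.149
shift [ -66.8 -481.6   -0.8] turn z -0.05903750251000872 yaw_y now -102.1
scene offcut [([0.4362, -0.2297, -0.0025], 0.6)]
scene offcut_end_a [([0.4337, -0.2709, 0.009], 0.79), ([0.453, -0.1879, 0.0138], 0.63)]
wrist offcut [([0.4375, -0.2259, -0.002], 0.83)]
wrist offcut_end_a [([0.4355, -0.2701, 0.0097], 0.82), ([0.451, -0.1895, 0.0133], 0.68)]
```

Call:
play_rows(series=[[0,-2,-12,0,0,0,0],[0,-3,-26,0,0,0,0],[0,-6,-40,0,0,0,0],[0,-6,-41,0,0,0,0],[0,-6,-41,0,0,0,0],[0,-6,-41,0,0,0,0],[0,-6,-41,0,0,0,0],[0,-6,-41,0,0,0,0],[0,-6,-41,0,0,0,0],[0,-6,-41,0,0,0,0],[0,-6,-41,0,0,0,0],[0,-5,-36,0,0,0,0]])

```text
clock: 18.1
tcp_pos: [0.486, 0.2847, 0.3297]
eef_rot: [[0.978, -0.208, -0.001], [-0.208, -0.978, -0.001], [-0.001, 0.001, -1.0]]
contact_force: [-0.5, -0.3, -0.2]
finger_gap: 0.151
```

Call:
play_rows(series=[[0,-3,-26,0,0,0,-6],[0,0,-14,0,0,0,-6.9],[0,0,0,0,0,0,-7],[0,0,0,0,0,0,-7],[0,0,0,0,0,0,-7],[0,0,0,0,0,0,-7],[0,0,0,0,0,0,-7],[0,0,0,0,0,0,-7],[0,0,0,0,0,0,-7],[0,0,0,0,0,0,-7],[0,0,0,0,0,0,-7],[0,0,0,0,0,0,-6]])

```text
clock: 19.1
tcp_pos: [0.4905, 0.3218, 0.3297]
eef_rot: [[0.339, 0.941, -0.001], [0.941, -0.339, -0.001], [-0.001, -0.0, -1.0]]
contact_force: [0.3, -0.1, -0.4]
finger_gap: 0.148
```

```bash
python3 - <<'E'
from h import *
st(); plan([.4917,.3217,.331],-21)
for c in ['scene','wrist','side']:
    save(c,c+'9'); lm(c,['push_stick','stick_holder'])
E
```

```text
19.1 [0.4905 0.3218 0.3297] [[0.339, 0.941, -0.001], [0.941, -0.339, -0.001], [-0.001, -0.0, -1.0]] [ 0.3 -0.1 -0.4] 0.148
shift [ 0.3  1.2 -1.3] turn z 1.165815578106205 yaw_y now -19.8
scene push_stick [([0.4897, 0.3139, 0.1585], 0.79), ([0.3276, -0.2261, 0.0015], 0.23)]
scene stick_holder [([0.4883, 0.3184, 0.0032], 0.65), ([0.5552, -0.2247, 0.0374], 0.54)]
wrist push_stick [([0.4876, 0.3132, 0.1617], 0.84)]
wrist stick_holder [([0.4943, 0.3178, 0.0027], 0.61)]
side push_stick [([0.4914, 0.3187, 0.1589], 0.78)]
side stick_holder [([0.4878, 0.3174, -0.001], 0.61), ([0.459, -0.3309, -0.001], 0.56)]
```

Call:
play_rows(series=[[0,1,0,6,0,0,1],[0,1,0,16,0,0,0],[0,0,0,24,0,0,0],[0,0,0,24,0,0,0],[0,0,0,24,0,0,0],[0,0,0,22,0,0,0],[0,0,0,16,0,0,0],[0,0,0,10,0,0,0],[0,0,0,5,0,0,0],[0,0,0,0,0,0,0],[0,0,0,0,0,0,0]])

```text
clock: 20.47
tcp_pos: [0.4915, 0.324, 0.184]
eef_rot: [[0.362, 0.932, 0.0], [0.932, -0.362, 0.0], [0.0, 0.0, -1.0]]
contact_force: [-0.1, 0.8, -0.6]
finger_gap: 0.149
```

```bash
python3 - <<'E'
from h import *
st()
for c in ['scene','side']:
    save(c,c+'10'); lm(c,['push_stick'])
E
```

```text
20.47 [0.4915 0.324  0.184 ] [[0.362, 0.932, 0.0], [0.932, -0.362, 0.0], [0.0, 0.0, -1.0]] [-0.1  0.8 -0.6] 0.149
scene push_stick [([0.4861, 0.3157, 0.0139], 0.61)]
side push_stick [([0.4906, 0.319, 0.0124], 0.81), ([0.5308, -0.0272, -0.0013], 0.41)]
```

In the pocket with no contact force. Releasing, then rising clear of the stick.

Call:
play_rows(series=[[0,0,0,3,0,0,0],[30,0,0,0,0,0,0],[60,0,0,0,0,0,0],[94,0,0,0,0,0,0],[94,0,0,0,0,0,0],[94,0,0,0,0,0,0],[94,0,0,0,0,0,0],[94,0,0,0,0,0,0],[94,0,0,-8,0,0,0],[94,0,0,-25,0,0,0],[94,0,0,-40,0,0,0],[94,0,0,-40,0,0,0]])

```text
clock: 21.67
tcp_pos: [0.4906, 0.3231, 0.2948]
eef_rot: [[0.362, 0.932, -0.001], [0.932, -0.362, -0.002], [-0.002, -0.001, -1.0]]
contact_force: [0.9, 0.4, 1.0]
finger_gap: 0.893
```

```bash
python3 - <<'E'
from h import *
s=st(); print(s['joint_pos'][6])
for c in ['scene','side','wrist']:
    save(c,c+'11'); lm(c,['push_stick','wheel_handle','wheel_axis','lever_pivot','lever_tip','router_table'])
print([np.round(d['location'],3) for d in spotter.search_frame('wrist','push_stick')[:1]])
E
```

```text
21.67 [0.4906 0.3231 0.2948] [[0.362, 0.932, -0.001], [0.932, -0.362, -0.002], [-0.002, -0.001, -1.0]] [0.9 0.4 1. ] 0.893
-0.9836566906634919
scene push_stick [([0.4895, 0.3185, 0.0093], 0.67)]
scene wheel_handle [([0.5388, 0.0157, 0.0928], 0.69)]
scene wheel_axis [([0.5351, 0.0741, 0.0497], 0.95)]
scene lever_pivot [([0.5934, -0.1664, 0.0245], 0.62)]
scene lever_tip [([0.5515, -0.225, 0.0364], 0.53)]
scene router_table [([0.5285, -0.0276, -0.0036], 0.68)]
side push_stick [([0.4886, 0.3213, 0.0058], 0.76)]
side wheel_handle [([0.5387, 0.0189, 0.0932], 0.52)]
side wheel_axis [([0.5365, 0.0723, 0.0439], 0.56)]
side lever_pivot [([0.5928, -0.169, 0.0258], 0.69)]
side lever_tip [([0.5589, -0.2292, 0.0359], 0.45)]
side router_table [([0.5343, -0.0274, -0.0039], 0.83), ([0.3264, -0.2296, -0.0001], 0.56)]
wrist push_stick [([0.4861, 0.3189, 0.0101], 0.68), ([0.3572, 0.2066, 0.0004], 0.46)]
wrist wheel_handle [([0.5367, 0.0158, 0.0935], 0.6)]
wrist wheel_axis [([0.5325, 0.0772, 0.0438], 0.95)]
wrist lever_pivot [([0.6321, 0.3893, 0.001], 0.27)]
wrist lever_tip []
wrist router_table [([0.5322, -0.024, 0.0032], 0.59)]
[array([0.49 , 0.329, 0.24 ])]
```

```bash
python3 - <<'E'
from h import *
plan([.5384,.0183,.17])
E
```

```text
shift [-267.8  154.5  123.5] turn z None yaw_y now -21.2
```

Call:
play_rows(series=[[94,-10,6,-3,0,0,0],[94,-24,14,0,0,0,0],[94,-35,20,0,0,0,0],[94,-35,20,0,0,0,0],[94,-35,20,10,0,0,0],[94,-35,20,20,0,0,0],[94,-35,20,25,0,0,0],[94,-30,18,25,0,0,0],[94,-20,11,25,0,0,0],[94,-9,5,15,0,0,0],[94,0,0,5,0,0,0],[94,0,0,0,0,0,0]])

```text
clock: 23.77
tcp_pos: [0.5358, 0.0262, 0.176]
eef_rot: [[0.363, 0.932, -0.002], [0.932, -0.363, -0.001], [-0.001, -0.001, -1.0]]
contact_force: [0.7, 0.4, 0.8]
finger_gap: 0.999
```

```bash
python3 - <<'E'
from h import *
st(); save('wrist','w12'); lm('wrist',['wheel_handle','wheel_axis','push_stick','lever_tip','lever_pivot']); save('scene','s12'); lm('scene',['wheel_handle','push_stick'])
plan([.5384,.0183,.081])
E
```

```text
23.77 [0.5358 0.0262 0.176 ] [[0.363, 0.932, -0.002], [0.932, -0.363, -0.001], [-0.001, -0.001, -1.0]] [0.7 0.4 0.8] 0.999
wrist wheel_handle [([0.5378, 0.0205, 0.0883], 0.96)]
wrist wheel_axis [([0.5344, 0.0778, 0.0427], 0.63), ([0.3568, 0.21, 0.0014], 0.39)]
wrist push_stick [([0.4336, -0.2695, 0.0093], 0.66)]
wrist lever_tip [([0.5523, -0.2319, 0.0401], 0.71), ([0.4527, -0.1908, 0.0099], 0.5)]
wrist lever_pivot [([0.5879, -0.1686, 0.0271], 0.94)]
scene wheel_handle [([0.5374, 0.0197, 0.0894], 0.41)]
scene push_stick []
shift [-8.1  4.9 96.2] turn z None yaw_y now -21.1
```

View pics/w12.png

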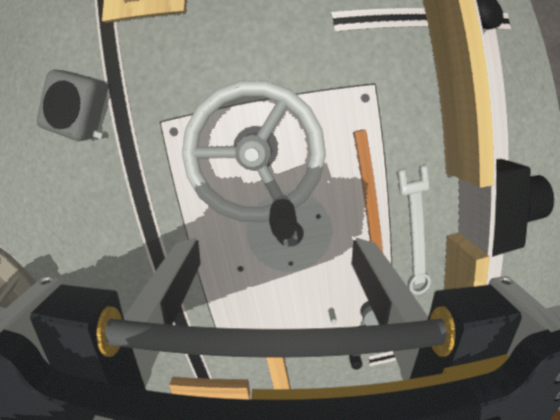

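The wrist view shows the handle at (283,215) px between the open fingers, and nothing near their way down. Descending and gripping lightly.

Call:
play_rows(series=[[94,-3,2,5,0,0,0],[94,-4,3,15,0,0,0],[94,0,0,22,0,0,0],[94,0,0,22,0,0,0],[94,0,0,17,0,0,0],[60,0,0,9,0,0,0],[30,0,0,5,0,0,0],[15,0,0,0,0,0,0],[15,0,0,0,0,0,0],[15,0,0,0,0,0,0],[15,0,0,0,0,0,0],[15,0,0,0,0,0,0]], squeeze=15)

```text
clock: 25.22
tcp_pos: [0.539, 0.0189, 0.0824]
eef_rot: [[0.361, 0.932, 0.001], [0.932, -0.361, 0.0], [0.001, 0.001, -1.0]]
contact_force: [-0.1, -0.5, -0.5]
finger_gap: 0.537
```

Call:
play_rows(series=[[15,0,0,0,0,0,0],[15,0,0,0,0,0,0],[15,0,0,0,0,0,0],[15,0,0,0,0,0,0],[15,0,0,0,0,0,0],[15,0,0,0,0,0,0]])

```text
clock: 25.72
tcp_pos: [0.5387, 0.0187, 0.0818]
eef_rot: [[0.362, 0.932, 0.0], [0.932, -0.362, -0.0], [-0.0, 0.0, -1.0]]
contact_force: [-1.4, -0.4, 1.6]
finger_gap: 0.238
```

```bash
python3 - <<'E'
from h import *
s=st(); R=np.array(s['eef_rot']); p=np.array(s['tcp_pos']); c=np.array([.5335,.0753]); v=(p[:2]-c)*1000; a0=np.arctan2(v[1],v[0]); print(np.hypot(*v),np.degrees(a0))
save('wrist','w13'); lm('wrist',['wheel_handle'])
# circle table: 24 steps of 15 deg clockwise, tool frame shifts
for k in range(24):
    a,b=a0-np.radians(15*k),a0-np.radians(15*(k+1)); d=57*np.array([np.cos(b)-np.cos(a),np.sin(b)-np.sin(a),0]); print(k,np.round(R.T@d,1)[:2].tolist(),end=' ')
E
```

```text
25.72 [0.5387 0.0187 0.0818] [[0.362, 0.932, 0.0], [0.932, -0.362, -0.0], [-0.0, 0.0, -1.0]] [-1.4 -0.4  1.6] 0.238
56.81638745845147 -84.74457345404063
wrist wheel_handle [([0.5375, 0.0178, 0.0913], 0.66)]
0 [-4.8, -14.1] 1 [-1.0, -14.8] 2 [2.9, -14.6] 3 [6.5, -13.4] 4 [9.8, -11.2] 5 [12.3, -8.3] 6 [14.1, -4.8] 7 [14.8, -1.0] 8 [14.6, 2.9] 9 [13.4, 6.5] 10 [11.2, 9.8] 11 [8.3, 12.3] 12 [4.8, 14.1] 13 [1.0, 14.8] 14 [-2.9, 14.6] 15 [-6.5, 13.4] 16 [-9.8, 11.2] 17 [-12.3, 8.3] 18 [-14.1, 4.8] 19 [-14.8, 1.0] 20 [-14.6, -2.9] 21 [-13.4, -6.5] 22 [-11.2, -9.8] 23 [-8.3, -12.3]
```

Gripped (22.4 mm against 23 mm). I'll turn the first 60° and check the forces.

Call:
play_rows(series=[[15,-2.9,-7,0,0,0,0],[15,-1.9,-7.1,0,0,0,0],[15,-1,-14.8,0,0,0,0],[15,2.9,-14.6,0,0,0,0],[15,3,-7,0,0,0,0],[15,3.5,-6.4,0,0,0,0],[15,0,0,0,0,0,0]])

```text
clock: 26.4
tcp_pos: [0.4848, 0.0433, 0.0817]
eef_rot: [[0.361, 0.933, -0.003], [0.933, -0.361, 0.0], [-0.001, -0.002, -1.0]]
contact_force: [-8.0, -3.5, 10.8]
finger_gap: 0.239
```

```bash
cat >> h.py <<'E'
def wheel(c=(.5335,.0753)):
    s=st(); p=np.array(s['tcp_pos'])[:2]-c; f=np.array(s['contact_force'])[:2]; u=p/np.hypot(*p); t=np.array([u[1],-u[0]])
    print('r',np.hypot(*p)*1000,'ang cw from start',(-84.74-np.degrees(np.arctan2(p[1],p[0])))%360,'F rad',f@u,'F tan(cw)',f@t)
E
python3 - <<'E'
from h import *
wheel(); save('wrist','w14'); lm('wrist',['wheel_handle','wheel_axis'])
E
```

```text
26.4 [0.4848 0.0433 0.0817] [[0.361, 0.933, -0.003], [0.933, -0.361, 0.0], [-0.001, -0.002, -1.0]] [-8.  -3.5 10.8] 0.239
r 58.3224531255038 ang cw from start 61.94096234245562 F rad 8.663394559720105 F tan(cw) 1.449748704233038
wrist wheel_handle [([0.4814, 0.0425, 0.0936], 0.76)]
wrist wheel_axis [([0.5293, 0.077, 0.0433], 0.7)]
```

```bash
cat >> h.py <<'E'
def steps(c,n=24,r=57,step=15):
    s=sensors.get_state(); R=np.array(s['eef_rot']); p=np.array(s['tcp_pos'])[:2]-c; a0=np.arctan2(p[1],p[0])
    for k in range(n):
        a,b=a0-np.radians(step*k),a0-np.radians(step*(k+1)); d=r*np.array([np.cos(b)-np.cos(a),np.sin(b)-np.sin(a),0]); print(k,np.round(R.T@d/1,1)[:2].tolist(),end=' ')
E
python3 - <<'E'
from h import *
steps((.5318,.0756))
E
```

```text
0 [9.8, -11.2] 1 [12.4, -8.3] 2 [14.1, -4.8] 3 [14.8, -1.0] 4 [14.6, 2.9] 5 [13.4, 6.6] 6 [11.2, 9.8] 7 [8.3, 12.4] 8 [4.8, 14.1] 9 [1.0, 14.8] 10 [-2.9, 14.6] 11 [-6.6, 13.4] 12 [-9.8, 11.2] 13 [-12.4, 8.3] 14 [-14.1, 4.8] 15 [-14.8, 1.0] 16 [-14.6, -2.9] 17 [-13.4, -6.6] 18 [-11.2, -9.8] 19 [-8.3, -12.4] 20 [-4.8, -14.1] 21 [-1.0, -14.8] 22 [2.9, -14.6] 23 [6.6, -13.4]
```

Call:
play_rows(series=[[15,-1.2,-0.9,0,0,0,0],[15,4.7,-5.8,0,0,0,0],[15,5.1,-5.4,0,0,0,0],[15,12.4,-8.3,0,0,0,0],[15,14.1,-4.8,0,0,0,0],[15,14.8,-1,0,0,0,0],[15,14.6,2.9,0,0,0,0],[15,7,3,0,0,0,0],[15,6.4,3.6,0,0,0,0],[15,0,0,0,0,0,0]])

```text
clock: 27.38
tcp_pos: [0.5004, 0.123, 0.0818]
eef_rot: [[0.36, 0.933, 0.001], [0.933, -0.36, 0.0], [0.0, 0.001, -1.0]]
contact_force: [2.3, 1.2, 3.2]
finger_gap: 0.238
```

```bash
python3 - <<'E'
from h import *
wheel((.5318,.0756)); save('wrist','w15'); lm('wrist',['wheel_handle','wheel_axis'])
E
```

```text
27.38 [0.5004 0.123  0.0818] [[0.36, 0.933, 0.001], [0.933, -0.36, 0.0], [0.0, 0.001, -1.0]] [2.3 1.2 3.2] 0.238
r 56.85823718385483 ang cw from start 151.70599667424963 F rad -0.274043145922199 F tan(cw) 2.5841456555611333
wrist wheel_handle [([0.4979, 0.1226, 0.0948], 0.7)]
wrist wheel_axis [([0.5327, 0.0749, 0.0463], 0.93)]
```

The centre estimate holds, with radial force near zero. Continuing round.

Call:
play_rows(series=[[15,5.9,4.5,0,0,0,0],[15,5.3,5.3,0,0,0,0],[15,8.3,12.4,0,0,0,0],[15,4.8,14.1,0,0,0,0],[15,1,14.8,0,0,0,0],[15,-2.9,14.6,0,0,0,0],[15,-6.6,13.4,0,0,0,0],[15,-9.8,11.2,0,0,0,0],[15,-12.4,8.3,0,0,0,0],[15,-14.1,4.8,0,0,0,0],[15,-14.8,1,0,0,0,0],[15,-14.6,-2.9,0,0,0,0]])

```text
clock: 28.53
tcp_pos: [0.5755, 0.0384, 0.0818]
eef_rot: [[0.361, 0.932, -0.001], [0.932, -0.361, 0.001], [0.001, -0.002, -1.0]]
contact_force: [-6.6, 9.7, 8.5]
finger_gap: 0.239
```

Call:
play_rows(series=[[15,-13.4,-6.6,0,0,0,0],[15,-11.2,-9.8,0,0,0,0],[15,-8.3,-12.4,0,0,0,0],[15,-4.8,-14.1,0,0,0,0],[15,-1,-14.8,0,0,0,0],[15,0,0,0,0,0,0]])

```text
clock: 29.03
tcp_pos: [0.5061, 0.0243, 0.0819]
eef_rot: [[0.361, 0.933, -0.001], [0.933, -0.361, 0.002], [0.001, -0.002, -1.0]]
contact_force: [-2.0, 0.1, 1.4]
finger_gap: 0.237
```

```bash
python3 - <<'E'
from h import *
wheel((.5318,.0756)); lm('wrist',[]); steps((.5318,.0756))
E
```

```text
29.03 [0.5061 0.0243 0.0819] [[0.361, 0.933, -0.001], [0.933, -0.361, 0.002], [0.001, -0.002, -1.0]] [-2.   0.1  1.4] 0.237
r 57.33751824147945 ang cw from start 31.875544718236952 F rad 0.8004944176286319 F tan(cw) 1.7980104804609132
0 [3.3, -14.5] 1 [7.0, -13.1] 2 [10.1, -10.9] 3 [12.6, -7.9] 4 [14.2, -4.4] 5 [14.9, -0.5] 6 [14.5, 3.3] 7 [13.1, 7.0] 8 [10.9, 10.1] 9 [7.9, 12.6] 10 [4.4, 14.2] 11 [0.5, 14.9] 12 [-3.3, 14.5] 13 [-7.0, 13.1] 14 [-10.1, 10.9] 15 [-12.6, 7.9] 16 [-14.2, 4.4] 17 [-14.9, 0.5] 18 [-14.5, -3.3] 19 [-13.1, -7.0] 20 [-10.9, -10.1] 21 [-7.9, -12.6] 22 [-4.4, -14.2] 23 [-0.5, -14.9]
```

Call:
play_rows(series=[[15,1.5,-7.2,0,0,0,0],[15,1.8,-7.3,0,0,0,0],[15,7,-13.1,0,0,0,0],[15,10.1,-10.9,0,0,0,0],[15,12.6,-7.9,0,0,0,0],[15,14.2,-4.4,0,0,0,0],[15,14.9,-0.5,0,0,0,0],[15,14.5,3.3,0,0,0,0],[15,13.1,7,0,0,0,0],[15,10.9,10.1,0,0,0,0],[15,7.9,12.6,0,0,0,0],[15,4.4,14.2,0,0,0,0]])

```text
clock: 30.03
tcp_pos: [0.5448, 0.1309, 0.0818]
eef_rot: [[0.36, 0.933, -0.002], [0.933, -0.36, 0.0], [-0.0, -0.001, -1.0]]
contact_force: [-5.1, -5.2, 10.2]
finger_gap: 0.238
```

Call:
play_rows(series=[[15,0.5,14.9,0,0,0,0],[15,-3.3,14.5,0,0,0,0],[15,-7,13.1,0,0,0,0],[15,-10.1,10.9,0,0,0,0],[15,-12.6,7.9,0,0,0,0],[15,-14.2,4.4,0,0,0,0],[15,-14.9,0.5,0,0,0,0],[15,-14.5,-3.3,0,0,0,0],[15,-13.1,-7,0,0,0,0],[15,-5.6,-4.9,0,0,0,0],[15,0,0,0,0,0,0],[15,0,0,0,0,0,0]])

```text
clock: 31.03
tcp_pos: [0.5569, 0.0238, 0.0816]
eef_rot: [[0.361, 0.932, -0.002], [0.932, -0.361, 0.001], [0.0, -0.002, -1.0]]
contact_force: [-4.4, 4.2, 6.1]
finger_gap: 0.238
```

```bash
python3 - <<'E'
from h import *
wheel((.5318,.0756)); plan([.5387,.0187,.0818])
E
```

```text
31.03 [0.5569 0.0238 0.0816] [[0.361, 0.932, -0.002], [0.932, -0.361, 0.001], [0.0, -0.002, -1.0]] [-4.4  4.2  6.1] 0.238
r 57.598673802826134 ang cw from start 339.37178640703826 F rad -5.674635515257314 F tan(cw) 2.1598170657822755
shift [-11.3 -15.2  -0.1] turn z None yaw_y now -21.2
```

Call:
play_rows(series=[[15,-4.6,-5,0,0,0,0],[15,-3.5,-5.5,0,0,0,0],[15,-2.5,-5.4,0,0,0,0],[15,0,0,0,0,0,0],[15,0,0,0,0,0,0],[15,0,0,0,0,0,0]])

```text
clock: 31.53
tcp_pos: [0.5394, 0.0185, 0.0817]
eef_rot: [[0.362, 0.932, -0.001], [0.932, -0.362, -0.0], [-0.001, -0.001, -1.0]]
contact_force: [-2.2, -0.5, 2.0]
finger_gap: 0.236
```

```bash
python3 - <<'E'
from h import *
wheel((.5318,.0756)); plan([.5387,.0187,.0818])
for c in ['scene','side','wrist']:
    save(c,c+'16'); lm(c,['wheel_handle','lever_tip','lever_pivot','cutter'])
E
```

```text
31.53 [0.5394 0.0185 0.0817] [[0.362, 0.932, -0.001], [0.932, -0.362, -0.0], [-0.001, -0.001, -1.0]] [-2.2 -0.5  2. ] 0.236
r 57.60406522777552 ang cw from start 357.6581775556058 F rad 0.2412202307492329 F tan(cw) 2.2106174103143483
shift [-0.1 -0.7 -0.1] turn z None yaw_y now -21.2
scene wheel_handle [([0.5403, 0.0196, 0.0894], 0.63)]
scene lever_tip [([0.5511, -0.2265, 0.0378], 0.61)]
scene lever_pivot [([0.594, -0.1679, 0.0258], 0.79), ([0.6333, -0.0224, 0.002], 0.7)]
scene cutter [([0.5314, -0.0308, 0.016], 0.43), ([0.4526, -0.1911, 0.0135], 0.27)]
side wheel_handle [([0.5396, 0.0191, 0.0921], 0.62), ([0.6671, -0.4474, 0.0013], 0.21)]
side lever_tip [([0.5563, -0.2277, 0.0372], 0.69)]
side lever_pivot [([0.5915, -0.168, 0.0285], 0.68)]
side cutter [([0.531, -0.0263, 0.0175], 0.55)]
wrist wheel_handle [([0.5371, 0.0193, 0.0912], 0.9)]
wrist lever_tip []
wrist lever_pivot [([0.5345, 0.0791, 0.0435], 0.63)]
wrist cutter []
```

The handle is back within 1 mm of where it started after two turns, and the cutter reads about 10 mm higher (0.007 to 0.017). Releasing, going up, then over to the lever.

Call:
play_rows(series=[[45,0,0,0,0,0,0],[45,0,0,0,0,0,0],[45,0,0,0,0,0,0],[45,0,0,0,0,0,0],[45,0,0,0,0,0,0],[45,0,0,-10,0,0,0],[45,0,0,-25,0,0,0],[45,0,0,-25,0,0,0],[45,0,0,-15,0,0,0],[45,0,0,-5,0,0,0],[45,0,0,0,0,0,0]])

```text
clock: 33.2
tcp_pos: [0.5406, 0.0189, 0.1633]
eef_rot: [[0.361, 0.932, 0.002], [0.932, -0.361, 0.001], [0.002, 0.002, -1.0]]
contact_force: [-0.5, -0.6, -0.2]
finger_gap: 0.479
```

```bash
python3 - <<'E'
from h import *
st(); plan([.554,-.227,.12])
save('wrist','w17'); lm('wrist',['wheel_handle','lever_tip','lever_pivot'])
E
```

```text
33.2 [0.5406 0.0189 0.1633] [[0.361, 0.932, 0.002], [0.932, -0.361, 0.001], [0.002, 0.002, -1.0]] [-0.5 -0.6 -0.2] 0.479
shift [-224.5  101.2   43.1] turn z None yaw_y now -21.2
wrist wheel_handle [([0.5392, 0.0173, 0.0919], 0.71)]
wrist lever_tip []
wrist lever_pivot []
```

Call:
play_rows(series=[[45,-10,5,0,0,0,0],[45,-22,10,0,0,0,0],[45,-32,14,0,0,0,0],[45,-34,15,0,0,0,0],[45,-34,15,8,0,0,0],[45,-34,15,10,0,0,0],[45,-28,13,10,0,0,0],[45,-20,9,10,0,0,0],[45,-10,5,5,0,0,0],[45,0,0,0,0,0,0],[45,0,0,0,0,0,0]])

```text
clock: 34.32
tcp_pos: [0.5525, -0.2269, 0.1182]
eef_rot: [[0.362, 0.932, -0.001], [0.932, -0.362, 0.0], [-0.0, -0.001, -1.0]]
contact_force: [-0.5, -0.3, 0.2]
finger_gap: 0.481
```

```bash
python3 - <<'E'
from h import *
st(); plan([.554,-.227,.034])
save('wrist','w18'); lm('wrist',['lever_tip','lever_pivot']);save('side','d18'); lm('side',['lever_tip','lever_pivot'])
E
```

```text
34.32 [ 0.5525 -0.2269  0.1182] [[0.362, 0.932, -0.001], [0.932, -0.362, 0.0], [-0.0, -0.001, -1.0]] [-0.5 -0.3  0.2] 0.481
shift [ 0.5  1.5 84.2] turn z None yaw_y now -21.3
wrist lever_tip [([0.5513, -0.2295, 0.0378], 0.84)]
wrist lever_pivot [([0.5874, -0.1682, 0.0291], 0.79)]
side lever_tip [([0.5548, -0.226, 0.0387], 0.71)]
side lever_pivot [([0.5921, -0.167, 0.0258], 0.45), ([0.6665, -0.4477, 0.0017], 0.32)]
```

View pics/w18.png

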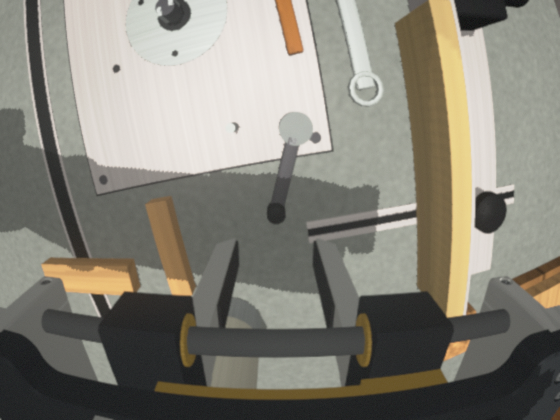

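The post at (277,212) px is centred between the fingers, and the offcut lies clear of the plate well to the left of them. Descending, closing lightly.

Call:
play_rows(series=[[45,0,1,8,0,0,0],[45,0,0,18,0,0,0],[45,0,0,22,0,0,0],[45,0,0,20,0,0,0],[45,0,0,11,0,0,0],[45,0,0,5,0,0,0],[12,0,0,0,0,0,0],[12,0,0,0,0,0,0],[12,0,0,0,0,0,0],[12,0,0,0,0,0,0],[12,0,0,0,0,0,0],[12,0,0,0,0,0,0]], squeeze=8)

```text
clock: 35.62
tcp_pos: [0.5543, -0.2272, 0.0354]
eef_rot: [[0.361, 0.932, 0.001], [0.932, -0.361, -0.0], [0.0, 0.001, -1.0]]
contact_force: [-0.9, 0.3, 4.0]
finger_gap: 0.166
```

```bash
cat >> h.py <<'E'
def arc(c,aend,n,r=72):
    s=st(); R=np.array(s['eef_rot']); p=np.array(s['tcp_pos'])[:2]-c; a0=np.arctan2(p[1],p[0]); print('r',np.hypot(*p)*1000,'ang',np.degrees(a0))
    A=np.linspace(a0,np.radians(aend),n+1)
    for a,b in zip(A,A[1:]): print(np.round(R.T@(r*np.array([np.cos(b)-np.cos(a),np.sin(b)-np.sin(a),0])),1)[:2].tolist(),end=' ')
E
python3 - <<'E'
from h import *
arc((.592,-.168),-192,10)
E
```

```text
35.62 [ 0.5543 -0.2272  0.0354] [[0.361, 0.932, 0.001], [0.932, -0.361, -0.0], [0.0, 0.001, -1.0]] [-0.9  0.3  4. ] 0.166
r 70.12690198143234 ang -122.48529939502004
[2.2, -8.4] [3.2, -8.1] [4.2, -7.7] [5.1, -7.1] [5.9, -6.4] [6.6, -5.7] [7.3, -4.8] [7.8, -3.9] [8.2, -2.9] [8.5, -1.9]
```

Call:
play_rows(series=[[12,1,-4.2,-1,0,0,0],[12,1.2,-4.2,0,0,0,0],[12,3.2,-8.1,0,0,0,0],[12,4.2,-7.7,0,0,0,0],[12,5.1,-7.1,0,0,0,0],[12,5.9,-6.4,0,0,0,0],[12,0,0,0,0,0,0]])

```text
clock: 36.2
tcp_pos: [0.5253, -0.192, 0.0358]
eef_rot: [[0.36, 0.933, -0.001], [0.933, -0.36, 0.001], [0.001, -0.001, -1.0]]
contact_force: [-3.9, 1.0, 4.9]
finger_gap: 0.168
```

```bash
python3 - <<'E'
from h import *
arc((.592,-.168),-192,5)
save('side','d19'); lm('side',['lever_tip'])
E
```

```text
36.2 [ 0.5253 -0.192   0.0358] [[0.36, 0.933, -0.001], [0.933, -0.36, 0.001], [0.001, -0.001, -1.0]] [-3.9  1.   4.9] 0.168
r 70.89826655890424 ang -160.18881411244666
[6.3, -4.9] [6.8, -4.2] [7.2, -3.4] [7.6, -2.6] [7.8, -1.7] side lever_tip [([0.5285, -0.1923, 0.0375], 0.57), ([0.6337, -0.0293, 0.0032], 0.18)]
```

Call:
play_rows(series=[[12,6.3,-4.9,0,0,0,0],[12,6.8,-4.2,0,0,0,0],[12,7.2,-3.4,0,0,0,0],[12,7.6,-2.6,0,0,0,0],[12,5,-1.2,0,0,0,0],[12,3,-0.5,0,0,0,0],[12,1.5,0,0,0,0,0],[12,0,0,0,0,0,0]])

```text
clock: 36.97
tcp_pos: [0.5236, -0.1519, 0.0356]
eef_rot: [[0.361, 0.933, -0.002], [0.933, -0.361, 0.001], [0.0, -0.002, -1.0]]
contact_force: [-5.9, 1.0, 7.0]
finger_gap: 0.166
```

```bash
python3 - <<'E'
from h import *
arc((.592,-.168),-192,1)
for c in ['side','scene','wrist']:
    save(c,c+'20'); lm(c,['lever_tip','lever_pivot'])
E
```

```text
36.97 [ 0.5236 -0.1519  0.0356] [[0.361, 0.933, -0.002], [0.933, -0.361, 0.001], [0.0, -0.002, -1.0]] [-5.9  1.   7. ] 0.166
r 70.30174484796704 ang 166.79460519910353
[-1.5, 0.2] side lever_tip [([0.6327, 0.389, -0.005], 0.71), ([0.5254, -0.1539, 0.0362], 0.64)]
side lever_pivot [([0.5905, -0.1714, 0.024], 0.58)]
scene lever_tip [([0.5227, -0.1533, 0.0384], 0.45), ([0.5954, -0.1646, 0.0266], 0.24)]
scene lever_pivot [([0.5963, -0.1644, 0.0257], 0.48)]
wrist lever_tip [([0.5215, -0.1592, 0.0396], 0.68)]
wrist lever_pivot [([0.5914, -0.1677, 0.0316], 0.9)]
```

Call:
play_rows(series=[[12,2,-0.2,0,0,0,0],[12,2,0,0,0,0,0],[12,2,0,0,0,0,0],[12,0,0,0,0,0,0]])

```text
clock: 37.75
tcp_pos: [0.5248, -0.1475, 0.0354]
eef_rot: [[0.362, 0.932, -0.003], [0.932, -0.362, -0.0], [-0.001, -0.002, -1.0]]
contact_force: [-7.2, -4.8, 4.4]
finger_gap: 0.169
```

Call:
play_rows(series=[[12,2,0,0,0,0,0],[12,2,0,0,0,0,0],[12,0,0,0,0,0,0]])

```text
clock: 38.0
tcp_pos: [0.5267, -0.143, 0.0352]
eef_rot: [[0.361, 0.933, -0.002], [0.933, -0.361, 0.001], [-0.0, -0.002, -1.0]]
contact_force: [-3.8, 1.0, -0.8]
finger_gap: 0.137
```

```bash
python3 - <<'E'
from h import *
st()
for c in ['side','scene','wrist']:
    save(c,c+'21'); lm(c,['lever_tip','lever_pivot'])
E
```

```text
38.0 [ 0.5267 -0.143   0.0352] [[0.361, 0.933, -0.002], [0.933, -0.361, 0.001], [-0.0, -0.002, -1.0]] [-3.8  1.  -0.8] 0.137
side lever_tip [([0.5258, -0.1534, 0.0362], 0.71)]
side lever_pivot [([0.591, -0.1698, 0.0267], 0.67)]
scene lever_tip [([0.6694, -0.4463, 0.0008], 0.74), ([0.5222, -0.1526, 0.0356], 0.73)]
scene lever_pivot [([0.5941, -0.1646, 0.026], 0.47)]
wrist lever_tip [([0.5237, -0.1575, 0.0408], 0.72)]
wrist lever_pivot [([0.5884, -0.1679, 0.0289], 0.77)]
```

The post stayed at (0.524,-0.154) while the pads slid past it, so the lever is on its stop; its angle of about 169° matches the expected 168°. Opening, lifting away, and making the final check.

Call:
play_rows(series=[[45,0,0,0,0,0,0],[45,0,0,0,0,0,0],[45,0,0,0,0,0,0],[45,0,0,0,0,0,0],[45,0,0,0,0,0,0],[45,0,0,-15,0,0,0],[45,0,0,-30,0,0,0],[45,0,0,-40,0,0,0],[45,0,0,-40,0,0,0],[45,0,0,-40,0,0,0],[45,0,0,-20,0,0,0],[45,0,0,0,0,0,0]])

```text
clock: 39.45
tcp_pos: [0.5298, -0.1444, 0.2256]
eef_rot: [[0.362, 0.932, 0.007], [0.932, -0.362, 0.0], [0.003, 0.007, -1.0]]
contact_force: [-0.3, 1.0, -0.9]
finger_gap: 0.477
```

```bash
python3 - <<'E'
from h import *
st()
ims=[]
for c in ['scene','side','wrist']:
    ims.append(save(c,c+'22')); lm(c,['lever_tip','lever_pivot','wheel_handle','cutter','push_stick','offcut','offcut_end_a'])
im=np.hstack([ims[0][130:300,130:430],ims[1][80:330,150:400][:170*1]]) if 0 else cv2.resize(ims[0][120:320,60:460],(800,400))
cv2.imwrite('pics/c22.png',im[:,:,::-1])
E
```

```text
39.45 [ 0.5298 -0.1444  0.2256] [[0.362, 0.932, 0.007], [0.932, -0.362, 0.0], [0.003, 0.007, -1.0]] [-0.3  1.  -0.9] 0.477
scene lever_tip [([0.5217, -0.1497, 0.0382], 0.65)]
scene lever_pivot [([0.594, -0.1661, 0.029], 0.63), ([0.6308, 0.384, 0.0002], 0.5)]
scene wheel_handle [([0.5399, 0.0176, 0.0945], 0.63)]
scene cutter [([0.5314, -0.0283, 0.0178], 0.51)]
scene push_stick [([0.4887, 0.3169, 0.0082], 0.8), ([0.5236, -0.152, 0.0372], 0.36)]
scene offcut [([0.5384, 0.0753, 0.0479], 0.43), ([0.4556, -0.3319, -0.001], 0.38)]
scene offcut_end_a [([0.4336, -0.2696, 0.0095], 0.9), ([0.4524, -0.1878, 0.0128], 0.65)]
side lever_tip [([0.5229, -0.1537, 0.0393], 0.71)]
side lever_pivot [([0.5925, -0.1721, 0.0268], 0.5)]
side wheel_handle [([0.6317, 0.3843, -0.0041], 0.71), ([0.5369, 0.0171, 0.0883], 0.53)]
side cutter [([0.5334, -0.0295, 0.019], 0.5)]
side push_stick []
side offcut [([0.6626, -0.4467, 0.0037], 0.36)]
side offcut_end_a [([0.4572, -0.188, 0.0055], 0.6)]
wrist lever_tip [([0.5218, -0.1565, 0.0379], 0.83)]
wrist lever_pivot [([0.5895, -0.1695, 0.0273], 0.62)]
wrist wheel_handle [([0.5369, 0.0189, 0.0928], 0.61)]
wrist cutter [([0.5315, -0.0292, 0.0199], 0.76)]
wrist push_stick [([0.455, -0.3285, -0.0013], 0.68)]
wrist offcut [([0.4408, -0.2275, 0.0006], 0.75)]
wrist offcut_end_a [([0.4516, -0.1885, 0.0142], 0.96), ([0.4352, -0.2725, 0.0104], 0.62)]
```

View pics/c22.png

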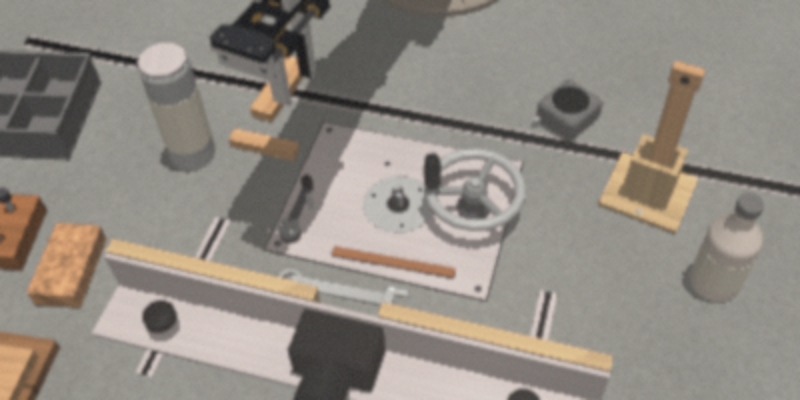

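The final view agrees with the measurements:
- **Offcut:** clear of the plate, at (265,145) px.
- **Stick:** upright in its holder, at (670,120).
- **Lever:** folded in, at (300,205).
- **Handle:** back where it started.
- **Bystanders:** in place.

Handing in.

```bash
python3 -c "
from station import manip; print(manip.close_job())"
```

```text
the job is handed in; nothing more can be done
None
```

I carried out all the steps in order and handed the job in at about 40 s of the 72 s allowed; the hand-in gives no verdict.

What I did, and what the last checks showed:
- **Offcut:** I drew the stick and pushed the offcut off the plate's right edge. Its nearer end point lies about 17 mm past the 158 mm limit.
- **Push stick:** It stands upright and released in its holder, with its foot at about 8 mm. The side and wrist views did not find it in the last check, but the scene picture shows it clearly.
- **Cutter:** I turned the handwheel two full turns clockwise, and the handle came back to within about 1 mm of where it started. The network readings put the rise at 10 to 12 mm, with several mm of noise, so I relied on the handle's return.
- **Lock lever:** I swung it until the pads slid past its post, which was held against its stop. It points at about 169°, where 168° was expected.
- **Other things:** The arm ended clear of everything, and nothing else looked moved in the last picture.

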